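# Load the tall sample tube into its centrifuge carrier

### The arm

A 6-joint arm with a two-finger parallel gripper is mounted at the origin on the work surface. World frame = base frame: x ahead of the robot, y to its left, z up, the work surface at z = 0. Lengths are in m, angles in rad, forces in N, time in s.
With the tool pointing down it reaches from about 0.225 to 0.875 m from the base axis. Payload 3.4 kg.
Tool frame: the origin (TCP) lies between the finger pads; the fingertips stand 11 mm ahead of it and the grasp point (between the pads) lies 8 mm behind it; z points along the fingers, y is the line along which they close (so a half turn about z gives the same grasp; the last joint's range is limited). The gripper opens to 85 mm and grips with 20 to 120 N. Pads are 22 mm wide; open, the fingers measure 114 mm over their backs; the gripper's body (76 mm by 85 mm) begins 54 mm behind the grasp point. The pads swing forward as they close: fully open they stand 13 mm farther back than shut.
Start: joints at [-1.278, 0.276, 1.505, -0, 1.361, -0.121], TCP at [0.231, -0.527, 0.242] pointing down, gripper open.
Joint ranges: [-2.89, 2.89], [-0.75, 2.08], [0.22, 2.7], [-1.18, 4.32], [0.11, 2.71], [-2.7, 2.7]. Speed limits (rad/s): [2.57, 2.57, 3.14, 3.14, 3.14, 3.14].

### API

Orientations are given as a unit quaternion [w, x, y, z].
In Python, from rig import manip, imaging gives the robot as it stands. The module is installed in compiled form; this text tells all that it offers.
- The arm moves only by the tool jog_arm, never from a script. Its argument "deltas" is one flat list of numbers, 7 for each row, row after row: the turn, a rotation vector about the world's x, y, z in degrees, then the shift along the world's x, y, z in mm, then the opening, from 0 (shut) to 1 (fully open). In form: [ax, ay, az, tx, ty, tz, gripper, ax, ay, az, tx, ty, tz, gripper, ...]. A call has 1 to 20 rows; each row is the pose to reach, as a shift and turn from the pose commanded when the call began; what a row does not reach only later rows make up. A row lasts 1/10 s, in which the tool goes at most 50 mm and 8.59 degrees, less where a joint would pass 70% of its speed; a pose out of reach is approached as far as the arm can. A call with a gripper value outside its range is refused whole. The fingers move at their own pace and stop on an object; "grip_force" is the grip in N (left out, the last holds). Time passes only in rows, so rows that repeat a pose let the fingers close. It gives the time, the measured TCP pose, the force, the opening and the grip force at its end, in the units of the state.
- manip.get_state(): the state, without advancing time (a new reading comes with each control period).
- imaging.get_image(name): name is "side" or "top" or "wrist"; returns the picture (480x640x3 uint8, blue, green, red); there is no depth.
- imaging.calibration(name): a dict with "mtx" (3x3 intrinsics, pixels), "cam_to_world" (4x4, takes a point from camera to world coordinates). Camera axes: x right, y down, z forward; pixel columns grow to the right and rows downward; lengths in m; the calibration is good to about 2 mm. A picture is of the moment at which its call begins: read the wrist's pose just before it. calibration takes no time and is no camera call; for the wrist camera it gives the pose at the moment of the call.
- manip.sign_off(): hands the job in; it is judged then, once.
The state is a dict: "clock": time; "qpos": joint angles; "qd": joint speeds; "effort": joint torques, N m; "position": TCP position; "ee_rot": TCP orientation; "contact_force": force on the tool from outside, world axes, zero at the start; "moment": the same for the moment, N m; "width": finger opening in m; "gripper_force": force on a finger pad.
Only numpy, scipy, OpenCV 4.12 (cv2) and the standard library are available. Lean on these libraries where they do the work, as an engineer would, in place of code of your own. Each camera call takes 0.05 s, during which the arm holds its last target. There are 200 camera calls.

### The job

Take the tall capped sample tube out of the white rack and, keeping it upright, lower it into the wide metal centrifuge carrier until it is fully home; do not drop it in from above, let go only once its foot is well inside. Leave the two short tubes where they are in the rack.

Things in the scene. Friction and masses are not known exactly. Their poses are not given: they have to be found in the camera images.
- tube_mid (a point): Mid-height centre of the tall tube: brown plastic, white screw cap, 125 mm long, upright, z to the cap. Body 30 mm across, lowest 14 mm tapering to a flat foot 18 mm across; cap: top 20 mm, 34 mm across, its middle 52 mm above this point. About 70 g. Stands loose in a well (foot 8 mm above the bench) of a fixed white rack, 64 x 226 mm, 41 mm high, three wells 75 mm apart.
- wide_mouth (a point): Centre of the rim of the wide carrier: upright aluminium sleeve on a dark foot 80 mm across, fixed, rim 83 mm above the bench. Bore 36 mm, its top 17 mm flaring to 60 mm inside (68 outside). Floor 75 mm below this point: the tube, when home, stands out 50 mm, its centre 12.5 mm below this point. A narrow carrier (bore 19 mm, same height) stands elsewhere, not used.
- short1_mid (a point): Centre of a short tube, made just like the tall one but 75 mm long; it stands in another well of the rack, its top 83 mm above the table. To be left alone.
- short2_mid (a point): Centre of the second short tube, same as the first, in the remaining well. To be left alone.
Mind the look-alikes: they are no part of the job. What is shaped like the part that bears tube_mid but orange or pink is not meant.

How it is judged:
By the outcome, as a careful person would: the job done as asked, in the order asked, and still so for the second after the job is handed in, with the robot touching nothing.
It also fails if it takes over 40 s, if anything falls off the work surface, if the arm or the gripper's body presses on something with over 40 N, if the wrist force passes 120 N, or if a joint passes its speed limit or range.

## Working session

There is one attempt and no reset: what is moved stays moved. The work goes in short steps, Python scripts to look and compute and a tool call to move; the robot and the scene stay as the last step left them, time stands still between calls to the robot, and variables do not carry over. Pictures are saved under pics/ and viewed, at most 10 in all, crops included, and the job is handed in when it is done.

Besides the shell and the picture viewer there is one more tool, called after "Request:" as a command line: name --argument value ..., lists and objects as JSON in quotes. jog_arm: Moves the arm, as the interface text tells. Its arguments: {"type":"object","properties":{"deltas":{"type":"array"},"grip_force":{"type":"number"}},"required":["deltas"]}

```bash
mkdir -p pics
python3 - <<'E'
from rig import manip, imaging
import cv2
for n in("top","side"):
    cv2.imwrite(f"pics/{n}0.png",imaging.get_image(n))
    c=imaging.calibration(n);print(n,c["mtx"].tolist(),c["cam_to_world"].round(4).tolist())
s=manip.get_state();print(s["clock"],s["position"],s["ee_rot"],s["width"])
E
```

```text
top [[433.4975828305179, 0.0, 315.41992421436464], [0.0, 433.4975828305179, 240.90018160936378], [0.0, 0.0, 1.0]] [[-0.0161, -0.9817, 0.1898, 0.3776], [-0.9999, 0.0159, -0.0029, 0.0211], [-0.0002, -0.1899, -0.9818, 0.8677], [0.0, 0.0, 0.0, 1.0]]
side [[515.1524345348226, 0.0, 312.8689473287666], [0.0, 515.1524345348226, 244.76447222124813], [0.0, 0.0, 1.0]] [[-0.8643, -0.34, 0.3707, 0.1735], [-0.5029, 0.6013, -0.621, 0.5641], [-0.0118, -0.7231, -0.6907, 0.72], [0.0, 0.0, 0.0, 1.0]]
0.1 [ 0.23105934 -0.52604466  0.24152929] [-8.25699030e-04  9.78671419e-01  2.05430199e-01 -7.36882574e-05] 0.08535165491684182
```

View pics/top0.png

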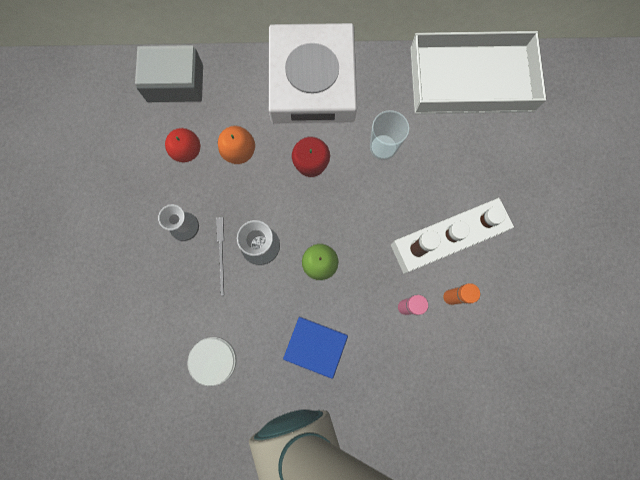

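View pics/side0.png

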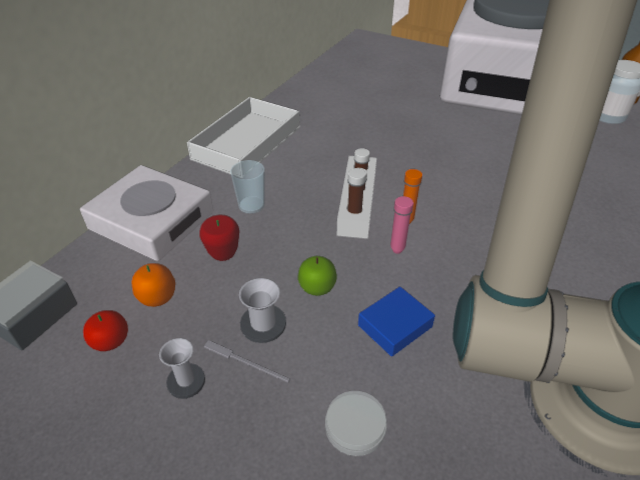

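The top view shows three white-capped tubes in the rack, at (430,240), (457,231) and (492,215). The left one shows the most brown and the largest cap, so it looks like the tall one. The pink (413,305) and orange (468,294) ones are look-alikes. The wide carrier is at (255,238) and the narrow one at (172,217). I'll confirm this in one enlarged crop.

Run:
```python
import cv2,numpy as np
t=cv2.imread("pics/top0.png");s=cv2.imread("pics/side0.png")
r=lambda im,x,y,w,h,W,H:cv2.resize(im[y:y+h,x:x+w],(W,H),interpolation=cv2.INTER_CUBIC)
# each panel scale 5 (400x300 from 80x60)
a=r(t,400,200,80,60,400,300);b=r(t,220,210,80,60,400,300)
c=r(s,320,145,80,60,400,300);d=r(s,225,275,80,60,400,300)
cv2.imwrite("pics/crop1.png",np.vstack([np.hstack([a,b]),np.hstack([c,d])]))
```

```text
(no output)
```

View pics/crop1.png

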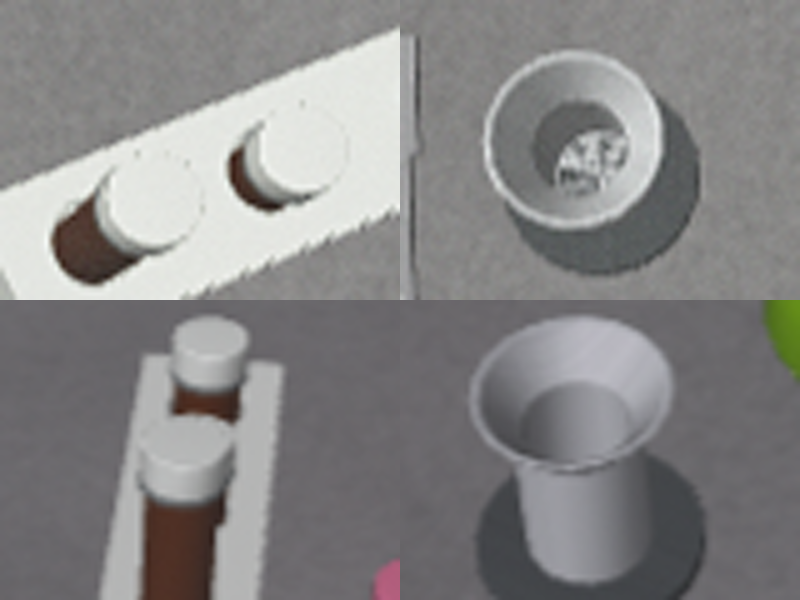

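Confirmed: the tall tube is the one whose cap is at top (430.6,240.2) / side (357.4,172.4), because it shows the longest brown body. The wide carrier rim is at top (254.8,238) / side (259.4,293.8). Its bore floor has a speckled patch, which I'll check from the wrist.

```bash
cat > h.py <<'E'
import numpy as np
from rig import imaging
def plane(cal,uv,z):
    T=cal["cam_to_world"];d=T[:3,:3]@np.linalg.solve(cal["mtx"],[*uv,1]);o=T[:3,3]
    return (o+d*(z-o[2])/d[2]).round(4)
def proj(cal,p):
    T=cal["cam_to_world"];q=cal["mtx"]@(T[:3,:3].T@(np.array(p)-T[:3,3]));return (q[:2]/q[2]).round(1)
E
python3 - <<'E'
from h import *
from scipy.spatial.transform import Rotation as R
t,s=[imaging.calibration(n) for n in("top","side")]
print("tube",plane(t,(430.6,240.2),.133),plane(s,(357.4,172.4),.133))
print("rim",plane(t,(254.8,238),.083),plane(s,(259.4,293.8),.083))
print("short",plane(t,(460.2,230.2),.083),plane(t,(492.5,215),.083))
print("rackcorners",[plane(t,p,.041)for p in((392,243),(405,272),(513,215),(500,199))])
print("pink,orange",plane(t,(416,305),.1),plane(t,(469,293),.1))
from rig import manip
st=manip.get_state();q=st["ee_rot"];print(R.from_quat([*q[1:],q[0]]).as_matrix().round(3))
w=imaging.calibration("wrist");print(w["cam_to_world"].round(3))
E
```

```text
tube [ 0.5177 -0.1799  0.133 ] [ 0.5155 -0.1809  0.133 ]
rim [0.5366 0.1306 0.083 ] [0.5331 0.1344 0.083 ]
short [ 0.5452 -0.2497  0.083 ] [ 0.5732 -0.3122  0.083 ]
rackcorners [array([ 0.5309, -0.1298,  0.041 ]), array([ 0.474 , -0.1519,  0.041 ]), array([ 0.583 , -0.3703,  0.041 ]), array([ 0.616 , -0.3479,  0.041 ])]
pink,orange [ 0.4087 -0.1556  0.1   ] [ 0.4281 -0.2503  0.1   ]
[[ 0.916  0.402 -0.   ]
 [ 0.402 -0.916  0.002]
 [ 0.    -0.002 -1.   ]]
[[ 0.402 -0.874 -0.274  0.302]
 [-0.916 -0.384 -0.119 -0.496]
 [-0.001  0.298 -0.954  0.373]
 [ 0.     0.     0.     1.   ]]
```

Request:
jog_arm --deltas '[0,0,0,27,40,10,1,0,0,0,54,79,10,1,0,0,0,81,118,10,1,0,0,0,108,158,10,1,0,0,0,135,198,10,1,0,0,0,162,237,10,1,0,0,0,188,276,10,1,0,0,0,215,316,10,1,0,0,0,215,316,10,1,0,0,0,215,316,10,1]'

```text
clock: 1.1
position: [0.4463, -0.2095, 0.252]
ee_rot: [0.0, 0.978, 0.207, -0.001]
contact_force: [0.9, -0.6, -0.4]
width: 0.0856
gripper_force: 0.0
```

Run:
```python
from h import *
import cv2,pickle
c=imaging.calibration("wrist");cv2.imwrite("pics/w1.png",imaging.get_image("wrist"));pickle.dump(c,open("w1.pkl","wb"))
print(proj(c,(.5168,-.1803,.133)))
```

```text
[320.3 120.5]
```

Request:
jog_arm --deltas '[0,0,0,3,44,0,1,0,0,0,5,89,0,1,0,0,0,8,133,0,1,0,0,0,11,178,0,1,0,0,0,14,222,0,1,0,0,0,16,267,0,1,0,0,0,19,311,0,1,0,0,0,19,311,0,1,0,0,0,19,311,0,1]'

```text
clock: 2.05
position: [0.4653, 0.0996, 0.2521]
ee_rot: [0.001, 0.979, 0.206, -0.0]
contact_force: [0.4, 0.0, -1.0]
width: 0.0854
gripper_force: 0.0
```

Run:
```python
from h import *
import cv2,pickle
c=imaging.calibration("wrist");cv2.imwrite("pics/w2.png",imaging.get_image("wrist"));pickle.dump(c,open("w2.pkl","wb"))
print(proj(c,(.535,.1325,.083)))
```

```text
[314.4 119.1]
```

View pics/w1.png

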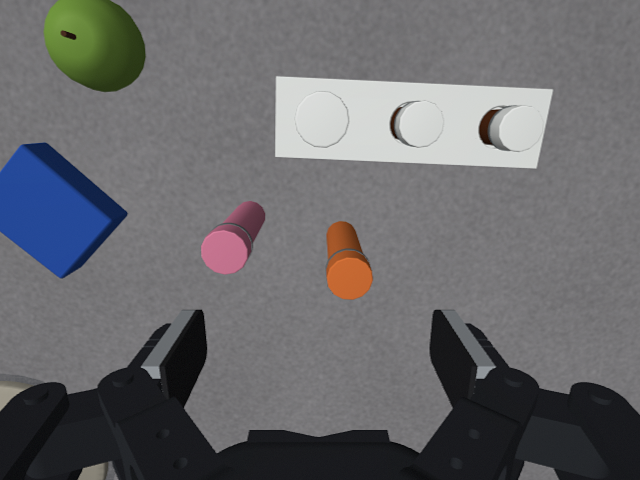

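View pics/w2.png

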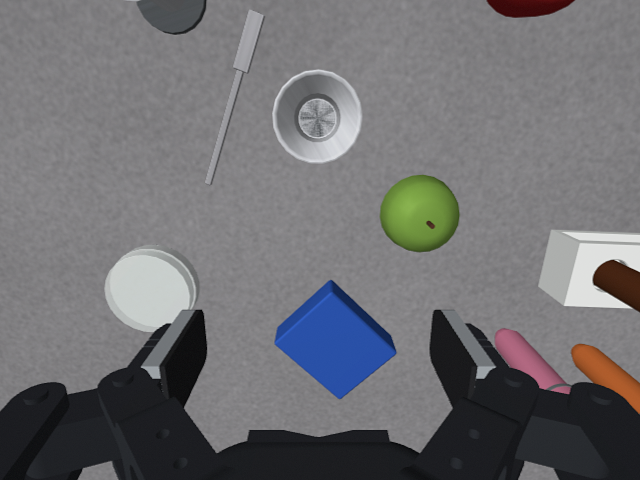

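In w1 the tall tube's cap is centred at (322,119) in the rack's end well, with the short caps at (418,123) and (517,128). In w2 the wide carrier's rim is centred at (317.3,116.5). Its bore is empty, and the speckle is just the floor pattern.

Run:
```python
from h import *
import pickle
print(plane(pickle.load(open("w1.pkl","rb")),(322,119),.133),plane(pickle.load(open("w2.pkl","rb")),(317.3,116.5),.083))
```

```text
[ 0.5181 -0.1809  0.133 ] [0.5376 0.1312 0.083 ]
```

Request:
jog_arm --deltas '[0,0,0,9,-46,0,1,0,0,0,18,-92,0,1,0,0,0,26,-138,0,1,0,0,0,35,-184,0,1,0,0,0,44,-230,0,1,0,0,0,50,-265,0,1,0,0,0,52,-280,0,1,0,0,0,52,-280,0,1,0,0,0,52,-280,-35,1,0,0,0,52,-280,-70,1,0,0,0,52,-280,-100,1,0,0,0,52,-280,-122,1,0,0,0,52,-280,-137,1,0,0,0,52,-280,-137,1,0,0,0,52,-280,-137,1]'

```text
clock: 3.6
position: [0.5169, -0.1788, 0.1158]
ee_rot: [-0.0, 0.979, 0.206, -0.0]
contact_force: [-0.2, 0.1, -0.2]
width: 0.0853
gripper_force: 0.0
```

Request:
jog_arm --deltas '[0,0,0,0,0,0,0.3,0,0,0,0,0,0,0.3,0,0,0,0,0,0,0.3,0,0,0,0,0,0,0.3,0,0,0,0,0,0,0.3,0,0,0,0,0,0,0.3,0,0,0,0,0,0,0.3,0,0,0,0,0,0,0.3,0,0,0,0,0,0,0.3,0,0,0,0,0,0,0.3]' --grip_force 40

```text
clock: 4.6
position: [0.5177, -0.1796, 0.1162]
ee_rot: [0.0, 0.979, 0.205, 0.001]
contact_force: [-0.4, 0.2, 6.4]
width: 0.0326
gripper_force: 39.7
```

Request:
jog_arm --deltas '[0,0,0,0,0,10,0.2,0,0,0,0,0,25,0.2,0,0,0,0,0,45,0.2,0,0,0,0,0,65,0.2,0,0,0,0,0,85,0.2,0,0,0,0,0,105,0.2,0,0,0,0,0,115,0.2,0,0,0,0,0,120,0.2,0,0,0,0,0,120,0.2]'

```text
clock: 5.5
position: [0.5172, -0.1795, 0.2355]
ee_rot: [0.0, 0.979, 0.205, 0.0]
contact_force: [-0.7, -0.3, -1.0]
width: 0.0327
gripper_force: 39.9
```

Run:
```python
from h import *
from rig import manip
import cv2,numpy as np
cv2.imwrite("pics/s2.png",np.hstack([cv2.resize(imaging.get_image(n),(400,300),interpolation=cv2.INTER_AREA) for n in("side","wrist")]))
s=manip.get_state();print(s["contact_force"],s["width"],s["position"])
```

```text
[-0.4139347   0.119913   -2.41774927] 0.03257348305380954 [ 0.516672   -0.17926579  0.23437399]
```

View pics/s2.png

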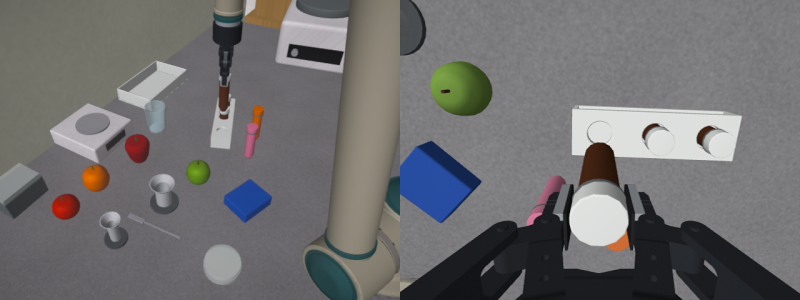

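The tube is held upright and its well is empty. The short tubes haven't moved.

Request:
jog_arm --deltas '[0,0,0,1,15,0,0.2,0,0,0,3,45,0,0.2,0,0,0,5,80,0,0.2,0,0,0,7,115,0,0.2,0,0,0,9,150,0,0.2,0,0,0,11,185,0,0.2,0,0,0,13,220,0,0.2,0,0,0,15,255,0,0.2,0,0,0,17,285,0,0.2,0,0,0,19,305,0,0.2,0,0,0,19,311,0,0.2,0,0,0,19,311,-15,0.2,0,0,0,19,311,-30,0.2,0,0,0,19,311,-35,0.2,0,0,0,19,311,-35,0.2]'

```text
clock: 7.1
position: [0.5353, 0.1311, 0.1993]
ee_rot: [0.0, 0.979, 0.205, -0.001]
contact_force: [0.3, 0.0, 0.6]
width: 0.0326
gripper_force: 39.9
```

Run:
```python
from h import *
from rig import manip
import cv2,numpy as np
s=manip.get_state();print(s["contact_force"],s["position"])
P=[]
for n,p in(("side",(.536,.131,.1)),("top",(.536,.131,.13)),("wrist",(.536,.131,.15))):
    c=imaging.calibration(n);im=imaging.get_image(n);u=proj(c,p)
    h,w=(100,66) if n!="wrist" else (300,198)
    x,y=[int(v) for v in u-np.array([w,h])/2];y=max(0,min(480-h,y));k=400/h
    print(n,"origin",x,y,"scale",k);P.append(cv2.resize(im[y:y+h,x:x+w],(264,400),interpolation=cv2.INTER_CUBIC))
cv2.imwrite("pics/s3.png",np.hstack(P))
```

```text
[0.27737958 0.01872757 0.5604039 ] [0.53528926 0.13110621 0.19932319]
side origin 225 234 scale 4.0
top origin 217 183 scale 4.0
wrist origin 218 128 scale 1.3333333333333333
```

View pics/s3.png

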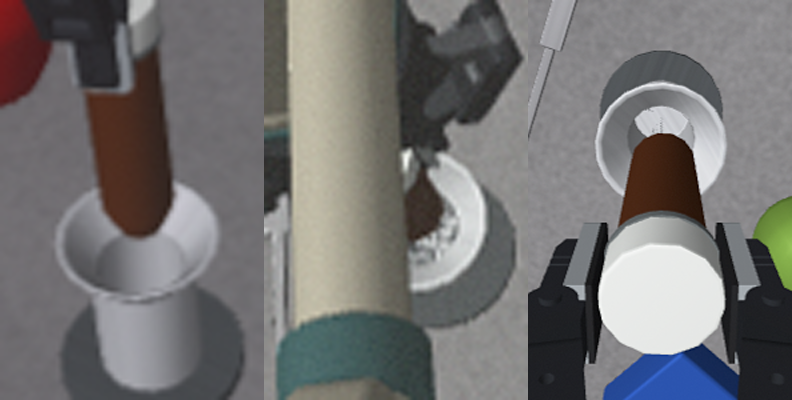

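The tube's foot hangs just above the rim. It is centred in both the side view (foot x 138, rim x 137) and the wrist view (663 against 661). I'll lower it in stages.

Request:
jog_arm --deltas '[0,0,0,0,0,-8,0.2,0,0,0,0,0,-16,0.2,0,0,0,0,0,-23,0.2,0,0,0,0,0,-30,0.2,0,0,0,0,0,-36,0.2,0,0,0,0,0,-42,0.2,0,0,0,0,0,-42,0.2]'

```text
clock: 7.95
position: [0.5356, 0.1314, 0.1572]
ee_rot: [-0.0, 0.979, 0.205, -0.001]
contact_force: [0.6, 0.6, -0.7]
width: 0.0326
gripper_force: 39.9
```

Request:
jog_arm --deltas '[0,0,0,0,0,-6,0.2,0,0,0,0,0,-12,0.2,0,0,0,0,0,-18,0.2,0,0,0,0,0,-24,0.2,0,0,0,0,0,-30,0.2,0,0,0,0,0,-35,0.2,0,0,0,0,0,-38,0.2,0,0,0,0,0,-40,0.2,0,0,0,0,0,-40,0.2]'

```text
clock: 8.85
position: [0.5361, 0.1315, 0.1181]
ee_rot: [0.0, 0.979, 0.205, -0.0]
contact_force: [-0.8, -0.1, 0.5]
width: 0.0325
gripper_force: 39.9
```

Request:
jog_arm --deltas '[0,0,0,0,0,-1,0.2,0,0,0,0,0,-1,0.2,0,0,0,0,0,-2,0.2,0,0,0,0,0,-2,0.2]'

```text
clock: 9.25
position: [0.5362, 0.1315, 0.1163]
ee_rot: [0.0, 0.979, 0.205, 0.0]
contact_force: [-0.1, 0.7, -0.7]
width: 0.0324
gripper_force: 39.9
```

Request:
jog_arm --deltas '[0,0,0,0,0,-1,0.2,0,0,0,0,0,-1,0.2,0,0,0,0,0,-2,0.2,0,0,0,0,0,-2,0.2]'

```text
clock: 9.65
position: [0.5373, 0.1318, 0.1162]
ee_rot: [0.0, 0.979, 0.205, 0.002]
contact_force: [-2.4, 1.0, 9.8]
width: 0.0327
gripper_force: 40.7
```

The floor contact comes at the expected height (9.8 N up), so the tube is home. Now I'll release and retreat straight up.

Request:
jog_arm --deltas '[0,0,0,0,0,1,0.2,0,0,0,0,0,1,0.45,0,0,0,0,0,1,0.6,0,0,0,0,0,1,0.8,0,0,0,0,0,1,1,0,0,0,0,0,1,1,0,0,0,0,0,1,1,0,0,0,0,0,1,1,0,0,0,0,0,10,1,0,0,0,0,0,30,1,0,0,0,0,0,60,1,0,0,0,0,0,95,1,0,0,0,0,0,130,1,0,0,0,-30,0,135,1,0,0,0,-70,0,135,1,0,0,0,-70,0,135,1,0,0,0,-70,0,135,1]'

```text
clock: 11.35
position: [0.4658, 0.1316, 0.2504]
ee_rot: [0.0, 0.979, 0.206, 0.001]
contact_force: [0.0, -0.0, 0.2]
width: 0.0854
gripper_force: 0.0
```

Run:
```python
from h import *
import cv2,numpy as np
s=imaging.calibration("side");w=imaging.calibration("wrist")
print("wrist cap expected at home",proj(w,(.5365,.131,.133)))
a=imaging.get_image("side");b=imaging.get_image("wrist")
print("side expected cap top at home",proj(s,(.5365,.131,.133)),"crop origin 190,220 scale 3.33")
cv2.imwrite("pics/s4.png",np.hstack([cv2.resize(a[220:340,190:310],(400,400),interpolation=cv2.INTER_CUBIC),cv2.resize(b,(400,300)).copy() if 0 else cv2.copyMakeBorder(cv2.resize(b,(400,300)),0,100,0,0,cv2.BORDER_CONSTANT)]))
```

```text
wrist cap expected at home [363.6 140.8]
side expected cap top at home [256.2 270.6] crop origin 190,220 scale 3.33
```

View pics/s4.png

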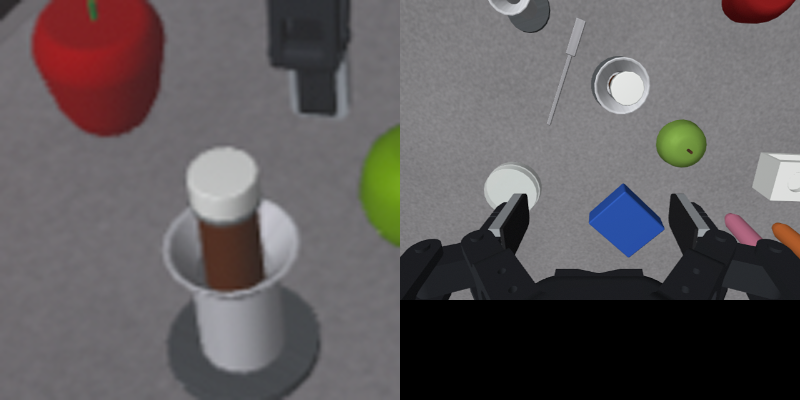

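The cap top is at side pixel (256.7,271.7) against (256.2,270.6) expected when home. The tube stands seated and the gripper is clear.

```bash
python3 -c "
from rig import manip
print(manip.sign_off())"
```

```text
the job is handed in; nothing more can be done
None
```

The tall tube is fully home and upright in the wide carrier, released only after its foot touched the floor; the short tubes were left alone, and the job was handed in at about 11.5 s.

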